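Tip the battery pack over the dock's sill and press its terminals home

ROBOT

A 7-joint arm with a two-finger parallel gripper is mounted at the origin on a cart in front of the work surface, level with it; the furniture and walls round the work are solid. World frame = base frame: x ahead of the robot, y to its left, z up, the work surface at z = 0. Lengths are in mm, angles in rad, forces in N, time in s.
With the tool pointing down it reaches from about 425 to 950 mm from the base axis. Payload 16.7 kg.
Tool frame: the origin (TCP) lies at the very end of the fingers, on their centre line; the grasp point (between the pads) lies 19 mm behind it (manip.grip_point_offset is the distance from the TCP to the grasp point, in mm); z points along the fingers, y is the line along which they close (so a half turn about z gives the same grasp; the last joint's range is limited). The gripper opens to 94 mm and grips with 3 to 60 N. Pads are 16 mm wide; open, the fingers measure 119 mm over their backs; the gripper's body (75 mm by 177 mm) begins 78 mm behind the grasp point.
Start: joints at [1.026, 0.426, 0.074, 1.606, -0.034, 1.111, -0.067], TCP at [259.587, -623.048, 205.467] pointing down, gripper open.
Joint ranges: [-2.85, 2.85], [-0.5, 2.14], [-1.23, 1.37], [0.21, 2.46], [-1.02, 4.16], [0.16, 2.05], [-2.73, 2.73]. Speed limits (rad/s): [1.89, 1.89, 2.39, 2.39, 3.01, 3.01, 3.01].

INTERFACE

Orientations are given as a unit quaternion [x, y, z, w].
In Python, from bench import manip gives the robot as it stands.
- The arm moves only by the shell command python3 -m handwheel 'ROWS' [FORCE]. ROWS is a JSON object of lists of equal length, an entry for each row: "hand": the finger opening in mm, from 0 to 94; "translation": the shift along the tool's x, y, z in mm, a list of three; "twist": the turn about the tool's z in rad. A call has 1 to 20 rows; each row is the pose to reach, as a shift and turn from the pose commanded when the call began, along the tool's axes at that moment; what a row does not reach only later rows make up. A row lasts 1/10 s, in which the tool goes at most 50 mm and 8.59 degrees, less where a joint would pass 70% of its speed; a pose out of reach is approached as far as the arm can. A call with a gripper value outside its range is refused whole. The fingers move at their own pace and stop on an object; FORCE is the grip in N (left out, the last holds). Time passes only in rows, so rows that repeat a pose let the fingers close. It gives the time, the measured TCP pose, the force, the opening and the grip force at its end, in the units of the state.
- manip.observe(): the state, without advancing time (a new reading comes with each control period).
- manip.snapshot(name): name is "scene" or "top" or "wrist"; returns a dict with "pixels" (420x560x3 uint8, blue, green, red), "fx", "fy", "cx", "cy" (pixels), "k1" (the pictures are not rectified: a ray, as slopes to the right and down, at radius r is drawn at 1 + k1 r^2 times it, then the intrinsics apply), "pose" (4x4, takes a point from camera to world coordinates). Camera axes: x right, y down, z forward; pixel columns grow to the right and rows downward; lengths in mm; the calibration is good to about 2 mm. A picture is of the moment at which its call begins. There is no depth.
- manip.sign_off(): hands the job in; it is judged then, once.
Trained networks look in the newest picture that a camera, given by its name, has taken for a name from the list of things; names that differ only in an ending like _2 or _b are one class to them, and where a whole thing is asked for, a point or a joint stands for the part that bears it (a point fixed in the world has none). Each returns a list of dicts, best first, with "score" (0 to 1); they miss things now and then, are a little off and sometimes report something else, mostly with a low value. They report only what shows in the picture. A call takes as long as a camera call.
- manip.search_frame(camera, thing): "at" ([column, row] in pixels, amid what is visible of it).
The state is a dict: "time_s": time; "q": joint angles; "dq": joint speeds; "joint_efforts": joint torques, N m; "tool_pos": TCP position; "orientation": TCP orientation; "force": force on the tool from outside, world axes, zero at the start; "wrist_torque": the same for the moment, N m; "opening": opening from 0.0 (shut) to 1.0 (fully open); "finger_force": force on a finger pad.
Only numpy, scipy, OpenCV 4.12 (cv2) and the standard library are available. Lean on these libraries where they do the work, as an engineer would, in place of code of your own. Each camera call takes 0.05 s, during which the arm holds its last target. There are 200 camera calls.

TASK

Push the upright battery pack along the bench until its foot meets the edge of the low dock squarely, then push high on its back so that it tips over that edge and lies on its side on the dock's deck, terminals towards the contact block. Finally press it home against the block so that both terminals touch their contact plates, with a firm push of about 17 N held for half a second; never press on the pack with more than 25 N or into the block with more than 20 N, do not disturb the bottles and the calculator, and let go at the end.

Things in the scene. Friction and masses are not known exactly. Their poses are not given: they have to be found in the camera images.
- battery: plain grey box, 95 (own x) x 120 (own y) x 140 mm tall (own z), 0.45 to 0.8 kg, too wide to grip. Origin: centre of underside. Stands 30 to 90 mm before the sill, own x towards the dock, up to 0.25 rad askew. Dragging it on bench or deck takes some 2 to 5 N. Past about 40 degrees it falls by itself; lying, own x is down, own z towards the block, origin 60 mm up
- dock: low aluminium dock fixed to the bench: deck 12 mm high, 150 mm wide (own y); its front edge is the sill, the stop. Origin: bench level, middle of the sill's face. Own x runs (roughly world +y, robot's left) from the sill to the contact block, whose face is at own x = 175 mm; own z up. The pack tips about the sill's top edge, its back rising as it swings; a finger that does not rise too jams
- contact_block: rigid black block 25 x 150 x 88 mm standing across the far end of the deck (top 100 mm above the bench). Origin: bottom middle of its face, 12 mm above the bench; axes as the dock's, so the face is own x = 0 and the pack comes from -x. Two brass contact plates, 40 wide x 50 mm high, flush on the face at own y = +35 and -35 mm, centred 47.5 mm above the deck
- terminal_a (a point): tip of the pack's brass terminal (20 mm disc, 4 mm high) at own y = +35 mm on its top, 140 mm above its underside; belongs on the plate at own y = +35 mm of the block
- terminal_b (a point): tip of the other terminal, at own y = -35 mm on the pack's top; belongs on the plate at own y = -35 mm
- foot (a point): middle of the pack's lower edge on the side towards the dock (own x = +47.5 mm, at the underside)
- solvent_bottle: bystander: brown screw-cap bottle, 62 x 81 x 125 mm, standing to the robot's right of the work, origin at the centre of its underside
- wash_bottle: bystander: white squeeze bottle with red cap and thin spout, 65 x 95 x 182 mm, standing beyond the contact block, origin at the centre of its underside
- calculator: bystander: flat desk calculator, 128 x 78 x 17 mm, on the bench to the robot's right, origin at the centre of its underside

How it is judged (in metres and radians):
On the way, in this order (a step that is already met when the one before it is completed fails the run):
1. the pack stands upright with its foot squarely against the sill (angle between battery's own z axis and vertical below 0.12 rad and x of foot in the frame of dock between -0.004 and 0.004 m and angle between the x axis of battery and the x axis of dock, either way round below 0.08 rad), for 0.1 s.
2. the pack lies on its side on the deck, terminals towards the block (angle between battery's own z axis and vertical between 1.49 and 1.65 rad and angle between battery's own x axis and vertical above 3.05 rad and height (world z) of battery between 0.052 and 0.067 m and linear speed of battery below 0.02 m/s and angular speed of battery below 0.1 rad/s), for 0.2 s.
3. the pack is pressed against the contact block with 9 to 20 N, both terminals on their plates (angle between battery's own z axis and vertical between 1.49 and 1.65 rad and angle between battery's own x axis and vertical above 3.05 rad and height (world z) of battery between 0.052 and 0.067 m and x of terminal_a in the frame of contact_block between -0.004 and 0.004 m and y of terminal_a in the frame of contact_block between 0.01 and 0.06 m and x of terminal_b in the frame of contact_block between -0.004 and 0.004 m and y of terminal_b in the frame of contact_block between -0.06 and -0.01 m and contact force between battery and contact_block above 9 N), for 0.3 s.
At the end, for the whole second after the job is handed in: the pack lies at rest on its side on the deck (its own z level within 0.08 rad, own x down, its origin 52 to 67 mm above the bench), both terminal tips within 4 mm of the block's face and within 25 mm sideways of the middle of their plates (all of step 2 and x of terminal_a in the frame of contact_block between -0.004 and 0.004 m and y of terminal_a in the frame of contact_block between 0.01 and 0.06 m and x of terminal_b in the frame of contact_block between -0.004 and 0.004 m and y of terminal_b in the frame of contact_block between -0.06 and -0.01 m); the robot touches nothing.
It fails at once if the robot presses on the pack with more than 25 N (contact force between any of the arm, the fingers and battery above 25 N).
It fails at once if the pack is pressed into the contact block with more than 20 N (contact force between battery and contact_block above 20 N).
It fails at once if a bystander is disturbed (moved over 20 mm) (distance of any of solvent_bottle, wash_bottle, calculator from where it was at the start of the episode above 0.02 m).
It also fails if it takes over 70 s, if anything falls off the work surface, if the arm or the gripper's body presses on something with over 40 N, if the wrist force passes 120 N, or if a joint passes its speed limit or range.

## Working session

There is one attempt and no reset: what is moved stays moved. The work goes in short steps, Python scripts to look and compute and a shell command to move; the robot and the scene stay as the last step left them, time stands still between calls to the robot, and variables do not carry over. Pictures are saved under pics/ and viewed, at most 10 in all, crops included, and the job is handed in when it is done.

```bash
ls; mkdir -p pics
python3 - <<'E'
from bench import manip
import cv2, numpy as np
o=manip.observe(); print({k:np.round(v,3).tolist() for k,v in o.items()})
for n in ("top","scene"):
    s=manip.snapshot(n); cv2.imwrite(f"pics/{n}0.png",s["pixels"]); print(n,s["fx"],s["fy"],s["cx"],s["cy"],s["k1"]); print(np.round(s["pose"],3).tolist())
    for t in ("battery","dock","contact_block","terminal_a","solvent_bottle","wash_bottle","calculator"):
        print(t,[(np.round(d["at"],1).tolist(),round(d["score"],2)) for d in manip.search_frame(n,t)])
E
```

```text
pics
{'time_s': 0.0, 'q': [1.027, 0.427, 0.074, 1.607, -0.034, 1.111, -0.067], 'dq': [-0.0, 0.001, -0.001, 0.0, 0.001, 0.0, 0.001], 'joint_efforts': [0.001, -93.582, 3.667, -45.42, -0.049, 0.02, 0.0], 'tool_pos': [259.398, -622.693, 204.79], 'orientation': [0.981, 0.196, -0.0, -0.001], 'force': [-0.876, 0.593, -0.25], 'wrist_torque': [0.004, 0.036, -0.023], 'finger_force': 0.0, 'opening': 1.0}
top 467.5004474006649 467.5004474006649 280.3437792535235 204.2380233635498 -0.01570233818887997
[[-0.023, -0.997, 0.067, 380.447], [-1.0, 0.022, -0.018, -94.126], [0.017, -0.068, -0.998, 1591.703], [0.0, 0.0, 0.0, 1.0]]
battery [([292.6, 218.9], 0.83)]
dock [([221.5, 222.6], 0.71)]
contact_block [([194.8, 219.1], 0.85), ([291.8, 219.6], 0.41)]
terminal_a [([293.3, 220.6], 0.58)]
solvent_bottle [([390.5, 177.7], 0.65)]
wash_bottle [([156.1, 226.1], 0.93), ([390.1, 178.3], 0.25)]
calculator [([393.0, 226.4], 0.83)]
scene 449.9297387694767 449.9297387694767 279.96019728552704 208.80726576419295 -0.09397527300388342
[[-0.884, -0.34, 0.32, 102.269], [-0.467, 0.665, -0.583, 535.715], [-0.015, -0.665, -0.746, 953.809], [0.0, 0.0, 0.0, 1.0]]
battery [([297.4, 214.4], 0.83), ([233.2, 311.3], 0.66)]
dock [([252.8, 293.2], 0.79)]
contact_block [([234.3, 312.4], 0.7)]
terminal_a [([296.9, 212.9], 0.66)]
solvent_bottle [([305.7, 133.9], 0.71)]
wash_bottle [([209.7, 366.6], 0.93)]
calculator [([353.9, 159.6], 0.56)]
```

Run:
```python
import cv2
a=cv2.imread("pics/top0.png")[150:290,120:440]
cv2.imwrite("pics/top0c.png",cv2.resize(a,None,fx=2.5,fy=2.5,interpolation=cv2.INTER_CUBIC))
b=cv2.imread("pics/scene0.png")[90:400,140:440]
cv2.imwrite("pics/scene0c.png",cv2.resize(b,(580,600),interpolation=cv2.INTER_CUBIC))
```

```text
(no output)
```

View pics/top0c.png

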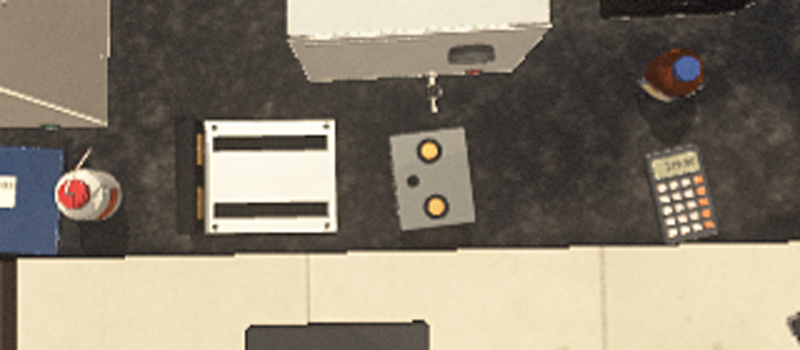

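View pics/scene0c.png

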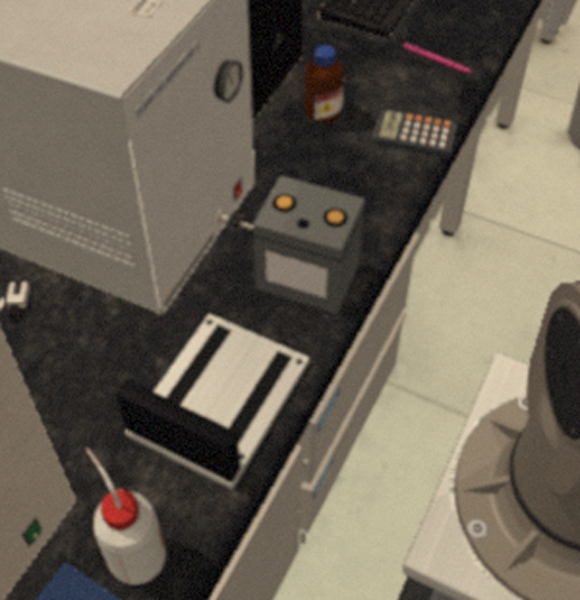

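The top view shows the deck's corners at crop (205,121)-(337,233) and the sill at about crop column 336. The pack's top has corners at about (389,135), (465,127), (475,221) and (401,230). An oven-like cabinet stands at +x, with a small rod at crop (433,70-110). In the scene view the pack stands upright, label towards the dock, and nothing is in the way.

```bash
cat > h.py <<'E'
import numpy as np, cv2
from bench import manip
def ray(s,p):
    u=np.array([(p[0]-s["cx"])/s["fx"],(p[1]-s["cy"])/s["fy"]]); v=u.copy()
    for _ in range(8): v=u/(1+s["k1"]*(v@v))
    P=np.array(s["pose"]); return P[:3,3],P[:3,:3]@np.array([v[0],v[1],1])
def at_z(s,p,z):
    c,d=ray(s,p); return c+d*(z-c[2])/d[2]
def tri(s1,p1,s2,p2):
    c1,d1=ray(s1,p1);c2,d2=ray(s2,p2)
    t=np.linalg.lstsq(np.c_[d1,-d2],c2-c1,rcond=None)[0]
    a,b=c1+t[0]*d1,c2+t[1]*d2; return (a+b)/2,np.linalg.norm(a-b)
def proj(s,X):
    P=np.array(s["pose"]); c=P[:3,:3].T@(np.array(X)-P[:3,3]); v=c[:2]/c[2]; v=v*(1+s["k1"]*(v@v))
    return v*s["fx"]+[s["cx"],s["cy"]]
def st():
    o=manip.observe(); x,y,z,w=o["orientation"]
    print("t",round(o["time_s"],2),"tcp",np.round(o["tool_pos"],1),"yaw toolx",round(float(np.arctan2(2*(x*y+w*z),1-2*(y*y+z*z))),4),"F",np.round(o["force"],1)); return o
E
python3 - <<'E'
from h import *
t=manip.snapshot("top"); s=manip.snapshot("scene")
c=lambda x,y:(120+(x+.5)/2.5-.5,150+(y+.5)/2.5-.5)
e=lambda x,y:(140+x*300/580,90+y*310/600)
f=lambda n,p,z:print(n,np.round(at_z(t,p,z),1))
for p in [(389,135),(465,127),(475,221),(401,230)]: f("bat",c(*p),140)
for p in [(429,150),(436,206)]: f("term",c(*p),144)
for p in [(205,121),(335,121),(337,233),(206,233)]: f("dock",c(*p),12)
for p in [(310,81),(510,72)]: f("oven",c(*p),0)
print("rod",tri(t,c(433,108),s,e(252,228)),tri(t,c(433,75),s,e(222,215)))
print("term",tri(t,c(429,150),s,e(285,202)),tri(t,c(436,206),s,e(335,217)))
f("bench edge",c(400,245),0)
# rect fits by colour
im=t["pixels"].astype(int); g=im.mean(2)
for n,m,z,box in [("deck",g>170,12,(195,258,190,250)),("bat",(g>75)&(g<170),140,(270,315,196,246))]:
    M=np.zeros(g.shape,np.uint8); M[box[2]:box[3],box[0]:box[1]]=m[box[2]:box[3],box[0]:box[1]]
    M=cv2.morphologyEx(M,cv2.MORPH_CLOSE,np.ones((9,9)))
    k=max(cv2.findContours(M,0,1)[0],key=cv2.contourArea)[:,0]
    w=np.array([at_z(t,p,z)[:2] for p in k],np.float32); print(n,cv2.minAreaRect(w))
E
```

```text
bat [ 480.5 -104.8  140. ]
bat [ 488.5 -199.8  140. ]
bat [ 371.3 -209.1  140. ]
bat [ 362.3 -117.   140. ]
term [ 460.5 -154.   144. ]
term [ 390.9 -161.   144. ]
dock [513.8 142.7  12. ]
dock [510. -33.  12.]
dock [358.7 -32.8  12. ]
dock [362.7 143.1  12. ]
oven [566.6   0.6   0. ]
oven [ 573.2 -273.8    0. ]
rod (array([ 519.8864447 , -165.84092291,   43.7551667 ]), np.float64(4.453323722974404)) (array([ 565.57250378, -165.7147827 ,   48.11168953]), np.float64(0.1262948846886295))
term (array([ 460.22229859, -154.70590533,  135.58183104]), np.float64(1.6648844675397316)) (array([ 390.97035929, -161.41040095,  134.61958089]), np.float64(0.08235977692401214))
bench edge [ 340.3 -117.4    0. ]
deck ((437.91058349609375, 55.24965286254883), (176.13816833496094, 148.58120727539062), 88.75623321533203)
bat ((428.9618835449219, -152.84597778320312), (136.5340118408203, 121.10287475585938), 13.371671676635742)
```

```bash
python3 -m handwheel '{"hand":[70,70,70,70,70,70,70,70,70,70,70,70,70,70,70,70,70,70],"translation":[[25,-24,0],[50,-47,0],[75,-71,0],[101,-94,0],[126,-118,0],[151,-142,0],[176,-165,0],[202,-189,0],[227,-212,0],[252,-236,0],[277,-260,0],[302,-283,0],[302,-283,0],[302,-283,0],[302,-283,0],[302,-283,0],[302,-283,0],[302,-283,0]],"twist":[-0.1,-0.2,-0.3,-0.4,-0.5,-0.6,-0.7,-0.8,-0.9,-1.0,-1.1,-1.156,-1.156,-1.156,-1.156,-1.156,-1.156,-1.156]}'
python3 - <<'E'
from h import *
st()
s=manip.snapshot("wrist"); cv2.imwrite("pics/w1.png",s["pixels"]); t=manip.snapshot("top")
cv2.imwrite("pics/t1.png",cv2.resize(t["pixels"][150:290,170:450],None,fx=2.8,fy=2.8,interpolation=cv2.INTER_CUBIC))
for n in ("battery","terminal_a","dock"): print(n,[(np.round(d["at"],1).tolist(),round(d["score"],2)) for d in manip.search_frame("wrist",n)])
print([np.round(at_z(s,d["at"],144),1).tolist() for d in manip.search_frame("wrist","terminal_a")])
E
```

```text
time_s: 2.7
tool_pos: [429.3, -246.1, 205.4]
orientation: [0.715, 0.7, 0.0, -0.0]
force: [0.5, 0.3, 0.7]
opening: 0.745
finger_force: 0.0
t 2.7 tcp [ 429.3 -246.1  205.4] yaw toolx 1.5497 F [0.5 0.3 0.7]
battery [([268.4, 91.8], 0.87)]
terminal_a [([268.0, 91.6], 0.56)]
dock []
[[425.0, -152.8, 144.0]]
```

View pics/w1.png

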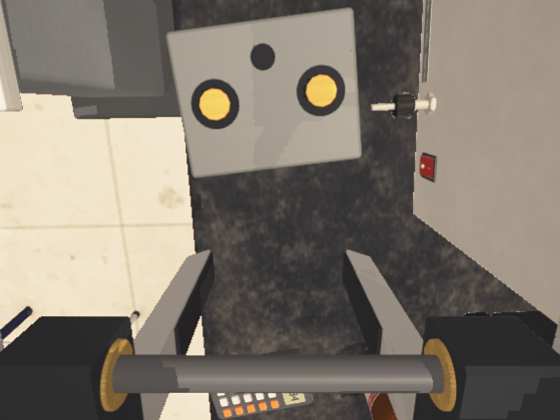

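The wrist view shows the pack's top corners at (168,33), (353,10), (361,157) and (194,177), with terminals at (215,104) and (321,91). The way down behind the pack is clear.

```bash
python3 - <<'E'
from h import *
s=manip.snapshot("wrist")
for p in [(168,33),(353,10),(361,157),(194,177)]: print(np.round(at_z(s,p,140),1))
for p in [(215,104),(321,91)]: print(np.round(at_z(s,p,144),1))
E
python3 -m handwheel '{"hand":[70,70,70,70,70,70,70,70],"translation":[[0,0,30],[0,0,60],[0,0,90],[0,0,120],[0,0,150],[0,0,150],[0,0,150],[0,0,150]],"twist":[0,0,0,0,0,0,0,0]}'
```

```text
[ 364.2 -116.7  140. ]
[ 477.9 -106.2  140. ]
[ 486.7 -195.3  140. ]
[ 372.7 -206.7  140. ]
[ 391.1 -159.2  144. ]
[ 458.6 -152.7  144. ]
time_s: 3.85
tool_pos: [430.4, -246.1, 57.0]
orientation: [0.714, 0.7, 0.0, 0.001]
force: [-0.9, 0.8, 0.3]
opening: 0.741
finger_force: 0.0
```

```bash
python3 -m handwheel '{"hand":[70,70,70,70,70,70,70,70,70,70,70,70,70,70,70,70,70,70,70,70],"translation":[[10,0,0],[20,0,0],[25,0,0],[28,0,0],[31,0,0],[34,0,0],[37,0,0],[40,0,0],[43,0,0],[46,0,0],[49,0,0],[52,0,0],[55,0,0],[58,0,0],[61,0,0],[64,0,0],[67,0,0],[70,0,0],[73,0,0],[76,0,0]],"twist":[0,0,0,0,0,0,0,0,0,0,0,0,0,0,0,0,0,0,0,0]}'
python3 - <<'E'
from h import *
st()
s=manip.snapshot("wrist"); cv2.imwrite("pics/w2.png",s["pixels"]); t=manip.snapshot("top")
for n,c in (("wrist",s),("top",t)):
    print(n,[(np.round(at_z(c,d["at"],144),1).tolist(),round(d["score"],2)) for d in manip.search_frame(n,"terminal_a")],[np.round(at_z(c,d["at"],140),1).tolist() for d in manip.search_frame(n,"battery")])
E
```

```text
time_s: 5.85
tool_pos: [431.0, -169.4, 55.5]
orientation: [0.714, 0.7, 0.0, -0.0]
force: [0.2, -3.5, 0.3]
opening: 0.743
finger_force: 1.3
t 5.85 tcp [ 431.  -169.4   55.5] yaw toolx 1.5506 F [ 0.2 -3.5  0.3]
wrist [([430.5, -100.0, 144.0], 0.69)] []
top [([432.2, -89.2, 144.0], 0.83)] [[437.5, -94.8, 140.0]]
```

View pics/w2.png

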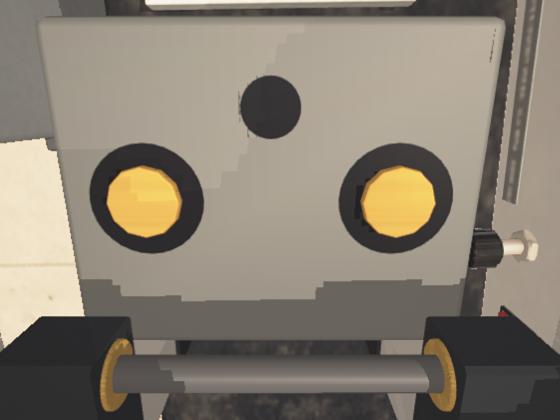

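The pack is now square to the gripper: terminals at (144,201) and (399,201), with its back flat on both fingers. I'll push on to just short of the sill.

```bash
python3 - <<'E'
from h import *
s=manip.snapshot("wrist")
print([np.round(at_z(s,p,144),1) for p in [(144,201),(399,201)]],[np.round(at_z(s,p,12),1) for p in [(148,4),(412,4)]])
E
python3 -m handwheel '{"hand":[70,70,70,70,70,70,70,70,70,70,70,70],"translation":[[3,0,0],[6,0,0],[9,0,0],[12,0,0],[15,0,0],[18,0,0],[21,0,0],[23,0,0],[25,0,0],[26,0,0],[27,0,0],[28,0,0]],"twist":[0,0,0,0,0,0,0,0,0,0,0,0]}'
python3 - <<'E'
from h import *
st()
s=manip.snapshot("wrist"); cv2.imwrite("pics/w3.png",s["pixels"])
E
```

```text
[array([ 397.6, -109.2,  144. ]), array([ 463.3, -110.5,  144. ])] [array([362.2, -30. ,  12. ]), array([507.5, -32.8,  12. ])]
time_s: 7.4
tool_pos: [431.6, -141.7, 55.5]
orientation: [0.714, 0.7, -0.0, -0.0]
force: [-0.5, -3.1, -0.3]
opening: 0.746
finger_force: 1.3
t 7.4 tcp [ 431.6 -141.7   55.5] yaw toolx 1.5506 F [-0.5 -3.1 -0.3]
```

```bash
for i in 1; do python3 -m handwheel '{"hand":[70,70,70,70,70],"translation":[[1,0,0],[2,0,0],[3,0,0],[4,0,0],[5,0,0]],"twist":[0,0,0,0,0]}'; done;  python3 -m handwheel '{"hand":[70,70],"translation":[[0.5,0,0],[1,0,0]],"twist":[0,0]}' | grep -E "pos|force"; python3 -m handwheel '{"hand":[70,70],"translation":[[0.5,0,0],[1,0,0]],"twist":[0,0]}' | grep -E "pos|force"
```

```text
time_s: 7.95
tool_pos: [431.7, -136.6, 55.5]
orientation: [0.714, 0.7, 0.0, 0.0]
force: [0.4, -3.3, -0.5]
opening: 0.746
finger_force: 1.3
tool_pos: [431.8, -136.2, 55.7]
force: [-1.3, -9.0, 4.6]
finger_force: 4.3
tool_pos: [432.0, -135.9, 55.9]
force: [-1.0, -13.4, 7.3]
finger_force: 6.8
```

```bash
python3 -m handwheel '{"hand":[70,70,70,70,70,70,70,70,70,70],"translation":[[-2,0,0],[-4,0,0],[-8,0,0],[-12,0,0],[-12,0,-20],[-12,0,-40],[-12,0,-60],[-12,0,-67],[-12,0,-67],[-12,0,-67]],"twist":[0,0,0,0,0,0,0,0,0,0]}'
python3 - <<'E'
from h import *
st()
s=manip.snapshot("wrist"); cv2.imwrite("pics/w4.png",s["pixels"])
E
```

```text
time_s: 9.35
tool_pos: [431.2, -146.7, 121.8]
orientation: [0.714, 0.7, -0.0, -0.0]
force: [1.0, -0.3, -0.5]
opening: 0.745
finger_force: 0.0
t 9.35 tcp [ 431.2 -146.7  121.8] yaw toolx 1.5506 F [ 1.  -0.3 -0.5]
```

View pics/w4.png

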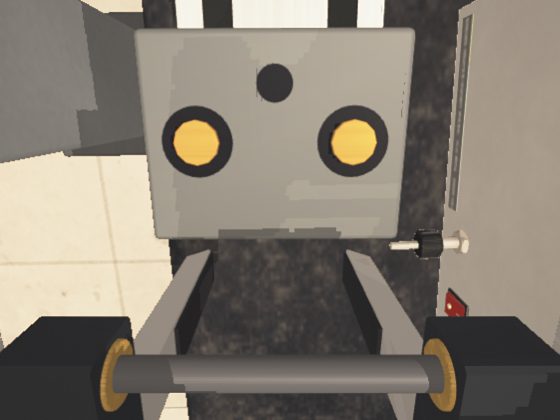

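The pack stands square against the sill: terminals level at (196,142) and (353,142), fingers clear behind. I'll tip it along the computed arc, starting with the first 10 degrees.

```bash
python3 -m handwheel '{"hand":[70,70,70,70,70,70,70,70,70,70,70,70,70],"translation":[[4,0,0],[7,0,0],[9,0,0],[10,0,0],[12.5,0,-2],[15,0,-4],[17.5,0,-6],[20,0,-8],[22.5,0,-10],[25,0,-11.5],[27.5,0,-13],[30.5,0,-15],[30.5,0,-15]],"twist":[0,0,0,0,0,0,0,0,0,0,0,0,0]}'
python3 - <<'E'
from h import *
st()
s=manip.snapshot("scene"); cv2.imwrite("pics/s2.png",cv2.resize(s["pixels"][90:400,140:440],(580,600),interpolation=cv2.INTER_CUBIC))
E
```

```text
time_s: 10.7
tool_pos: [432.2, -115.8, 137.7]
orientation: [0.714, 0.7, 0.0, 0.0]
force: [-0.5, -0.2, 0.1]
opening: 0.742
finger_force: 0.8
t 10.7 tcp [ 432.2 -115.8  137.7] yaw toolx 1.5512 F [-0.5 -0.2  0.1]
```

View pics/s2.png

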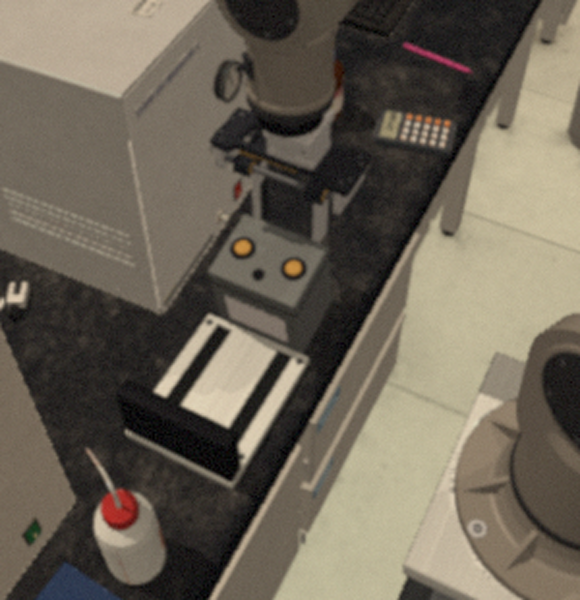

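The scene view shows the pack leaning forward over the sill, terminals at about (243,247) and (293,268), with the fingers on its back. I'll continue along the arc.

```bash
python3 -m handwheel '{"hand":[70,70,70,70,70,70,70,70,70,70,70,70],"translation":[[2.7,0,-1.5],[5.5,0,-3],[8.3,0,-4.5],[11.2,0,-6],[14,0,-7.4],[17,0,-8.7],[20,0,-10],[22.8,0,-11.1],[25.8,0,-12.2],[28.8,0,-13.2],[32,0,-14.2],[35,0,-15.1]],"twist":[0,0,0,0,0,0,0,0,0,0,0,0]}'
python3 - <<'E'
from h import *
st()
s=manip.snapshot("scene"); t=manip.snapshot("wrist"); cv2.imwrite("pics/w5.png",np.hstack([cv2.resize(s["pixels"][150:330,180:380],(420,378)),cv2.resize(t["pixels"],(370,378))]))
E
```

```text
time_s: 11.95
tool_pos: [432.9, -80.9, 152.7]
orientation: [0.714, 0.7, 0.0, -0.0]
force: [-0.1, -0.6, -0.6]
opening: 0.745
finger_force: 0.3
t 11.95 tcp [432.9 -80.9 152.7] yaw toolx 1.5508 F [-0.1 -0.6 -0.6]
```

View pics/w5.png

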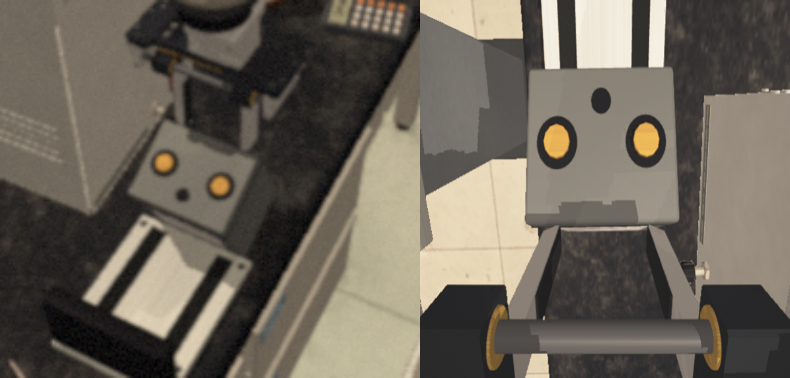

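The pack is tipping evenly: in the wrist half its top face leans over the deck, terminals level near (557,142) and (646,142). I'll go on past the balance point.

```bash
python3 -m handwheel '{"hand":[70,70,70,70,70,70,70,70,70,70,70,70,70,70,70,70,70,70,70,70],"translation":[[3,0,-0.8],[6,0,-1.6],[9,0,-2.3],[12.3,0,-3],[15.5,0,-3.5],[18.6,0,-4],[22,0,-4.4],[25,0,-4.8],[28,0,-5],[31,0,-5.3],[34,0,-5.4],[37,0,-5.5],[40,0,-5.5],[43,0,-5.5],[46,0,-5.5],[46,0,-5.5],[46,0,-5.5],[46,0,-5.5],[46,0,-5.5],[46,0,-5.5]],"twist":[0,0,0,0,0,0,0,0,0,0,0,0,0,0,0,0,0,0,0,0]}'
python3 - <<'E'
from h import *
st()
s=manip.snapshot("scene"); t=manip.snapshot("wrist"); cv2.imwrite("pics/w6.png",np.hstack([cv2.resize(s["pixels"][150:330,180:380],(420,378)),cv2.resize(t["pixels"],(370,378))]))
E
```

```text
time_s: 14.05
tool_pos: [433.8, -35.3, 158.1]
orientation: [0.714, 0.7, 0.0, 0.0]
force: [0.7, -0.4, 0.3]
opening: 0.748
finger_force: 0.0
t 14.05 tcp [433.8 -35.3 158.1] yaw toolx 1.5505 F [ 0.7 -0.4  0.3]
```

View pics/w6.png

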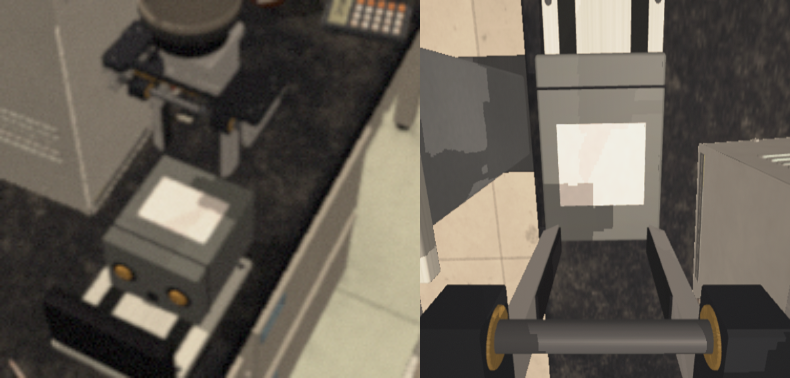

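The pack lies on the deck, square, with its terminals facing the block. In the wrist half its rear edge is at row 240 and its front edge at row 53. I'll measure it before going down behind it.

Run:
```python
from h import *
s=manip.snapshot("wrist"); k=560/370; m=420/378
for p in [(537,53),(665,53),(659,239),(539,240)]: print(np.round(at_z(s,((p[0]-420)*k,p[1]*m),107),1))
```

```text
[376.3  77.  107. ]
[490.9  74.7 107. ]
[491.5 -58.1 107. ]
[365.4 -56.4 107. ]
```

```bash
python3 -m handwheel '{"hand":[70,70,70,70,70,70,70,70,70,70,70],"translation":[[-20,0,0],[-40,0,0],[-60,0,0],[-60,0,0],[-60,0,30],[-60,0,60],[-60,0,90],[-60,0,118],[-60,0,120],[-60,0,120],[-60,0,120]],"twist":[0,0,0,0,0,0,0,0,0,0,0]}'; python3 -m handwheel '{"hand":[70,70,70,70,70,70,70,70,70,70],"translation":[[5,0,0],[10,0,0],[15,0,0],[18,0,0],[21,0,0],[24,0,0],[27,0,0],[30,0,0],[33,0,0],[36,0,0]],"twist":[0,0,0,0,0,0,0,0,0,0]}'
```

```text
time_s: 15.3
tool_pos: [433.4, -95.1, 39.3]
orientation: [0.714, 0.7, 0.0, 0.001]
force: [0.3, -0.7, 0.7]
opening: 0.744
finger_force: 0.0
time_s: 16.3
tool_pos: [433.3, -59.1, 38.1]
orientation: [0.714, 0.7, 0.0, -0.0]
force: [0.4, -2.7, 0.3]
opening: 0.743
finger_force: 1.4
```

```bash
python3 -m handwheel '{"hand":[70,70,70,70,70,70,70,70,70,70,70,70,70,70,70],"translation":[[3,0,0],[6,0,0],[9,0,0],[12,0,0],[15,0,0],[18,0,0],[21,0,0],[24,0,0],[27,0,0],[30,0,0],[32,0,0],[34,0,0],[36,0,0],[37,0,0],[38,0,0]],"twist":[0,0,0,0,0,0,0,0,0,0,0,0,0,0,0]}'
python3 - <<'E'
from h import *
s=manip.snapshot("wrist"); cv2.imwrite("pics/w7.png",s["pixels"])
E
python3 -m handwheel '{"hand":[70,70,70,70],"translation":[[1,0,0],[2,0,0],[3,0,0],[4,0,0]],"twist":[0,0,0,0]}'|grep -E "pos|force"
```

```text
time_s: 17.8
tool_pos: [434.0, -21.2, 38.1]
orientation: [0.714, 0.7, 0.0, 0.0]
force: [-0.5, -2.3, -0.8]
opening: 0.75
finger_force: 1.1
tool_pos: [434.1, -17.2, 38.1]
force: [-0.0, -2.9, -0.5]
finger_force: 1.2
```

View pics/w7.png

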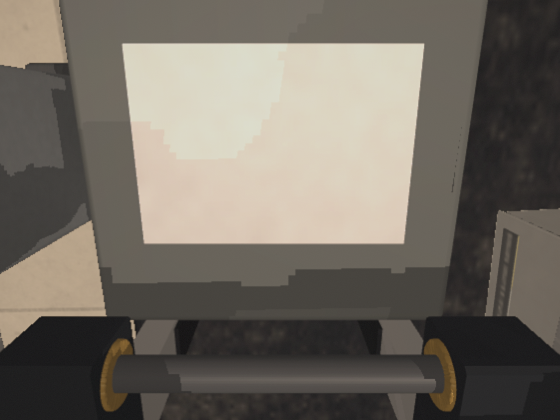

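The wrist view shows the pack square to the fingers (label edges at rows 44 and 243). I'll creep into the block.

```bash
python3 -m handwheel '{"hand":[70,70,70,70],"translation":[[1,0,0],[2,0,0],[3,0,0],[4,0,0]],"twist":[0,0,0,0]}'|grep -E "pos|force"
python3 -m handwheel '{"hand":[70,70],"translation":[[0.5,0,0],[1,0,0]],"twist":[0,0]}'|grep -E "pos|force"
```

```text
tool_pos: [434.2, -13.2, 38.1]
force: [0.3, -2.0, -0.9]
finger_force: 1.3
tool_pos: [434.2, -12.2, 38.1]
force: [0.3, -2.6, -0.7]
finger_force: 1.4
```

```bash
python3 -m handwheel '{"hand":[70,70],"translation":[[0.5,0,0],[1,0,0]],"twist":[0,0]}'|grep -E "pos|force"
```

```text
tool_pos: [434.3, -11.2, 38.1]
force: [-0.5, -2.4, -1.2]
finger_force: 1.4
```

```bash
python3 -m handwheel '{"hand":[70,70],"translation":[[0.5,0,0],[1,0,0]],"twist":[0,0]}'|grep -E "pos|force"; python3 -m handwheel '{"hand":[70,70],"translation":[[0.3,0,0],[0.6,0,0]],"twist":[0,0]}'|grep -E "pos|force"
```

```text
tool_pos: [434.3, -10.2, 38.1]
force: [-0.3, -2.6, -0.9]
finger_force: 1.4
tool_pos: [434.3, -9.6, 38.1]
force: [-1.3, -3.1, -0.7]
finger_force: 1.4
```

```bash
python3 -m handwheel '{"hand":[70,70],"translation":[[0.3,0,0],[0.6,0,0]],"twist":[0,0]}'|grep -E "pos|force"; python3 -m handwheel '{"hand":[70,70],"translation":[[0.3,0,0],[0.6,0,0]],"twist":[0,0]}'|grep -E "pos|force"
```

```text
tool_pos: [434.3, -9.0, 38.1]
force: [0.8, -3.3, 0.3]
finger_force: 1.5
tool_pos: [434.3, -8.4, 38.1]
force: [0.1, -2.9, -0.1]
finger_force: 1.5
```

```bash
python3 -m handwheel '{"hand":[70,70],"translation":[[0.3,0,0],[0.6,0,0]],"twist":[0,0]}'|grep -E "pos|force"; python3 -m handwheel '{"hand":[70,70],"translation":[[0.3,0,0],[0.6,0,0]],"twist":[0,0]}'|grep -E "pos|force"
```

```text
tool_pos: [434.3, -7.8, 38.1]
force: [-0.1, -2.9, 0.7]
finger_force: 1.5
tool_pos: [434.3, -7.2, 38.1]
force: [-0.7, -2.6, -1.3]
finger_force: 1.5
```

```bash
python3 -m handwheel '{"hand":[70,70,70],"translation":[[0.3,0,0],[0.6,0,0],[0.9,0,0]],"twist":[0,0,0]}'|grep -E "pos|force"; python3 -m handwheel '{"hand":[70,70],"translation":[[0.3,0,0],[0.6,0,0]],"twist":[0,0]}'|grep -E "pos|force"
```

```text
tool_pos: [434.3, -6.3, 38.1]
force: [-0.1, -3.2, 0.3]
finger_force: 1.5
tool_pos: [434.3, -6.2, 38.1]
force: [0.2, -9.9, 2.1]
finger_force: 4.4
```

```bash
python3 -m handwheel '{"hand":[70,70],"translation":[[0.2,0,0],[0.3,0,0]],"twist":[0,0]}'|grep -E "time|pos|force"
```

```text
time_s: 20.95
tool_pos: [434.3, -6.2, 38.1]
force: [0.0, -10.2, 2.4]
finger_force: 4.9
```

```bash
python3 -m handwheel '{"hand":[70,70],"translation":[[0.2,0,0],[0.4,0,0]],"twist":[0,0]}'|grep -E "time|pos|force"
```

```text
time_s: 21.15
tool_pos: [434.3, -6.2, 38.1]
force: [0.6, -14.0, 3.2]
finger_force: 6.7
```

```bash
python3 -m handwheel '{"hand":[70,70],"translation":[[0.2,0,0],[0.4,0,0]],"twist":[0,0]}'|grep -E "time|pos|force"
```

```text
time_s: 21.35
tool_pos: [434.3, -6.2, 38.2]
force: [-0.0, -15.4, 4.5]
finger_force: 8.2
```

```bash
python3 -m handwheel '{"hand":[70,70,70,70,70,70],"translation":[[0.15,0,0],[0.15,0,0],[0.15,0,0],[0.15,0,0],[0.15,0,0],[0.15,0,0]],"twist":[0,0,0,0,0,0]}'|grep -E "time|pos|force"
```

```text
time_s: 21.95
tool_pos: [434.3, -6.2, 38.2]
force: [0.1, -16.2, 3.9]
finger_force: 8.1
```

About 16 N was held for over 0.6 s. Now I'll back off gently and check.

```bash
python3 -m handwheel '{"hand":[70,70,70,70,70,70,70,70,70,70,70,70,70,70,70,70,70],"translation":[[0.1,0,0],[0.1,0,0],[0.1,0,0],[0.1,0,0],[-0.5,0,0],[-1.5,0,0],[-4,0,0],[-8,0,0],[-20,0,0],[-40,0,0],[-60,0,0],[-60,0,-40],[-60,0,-80],[-60,0,-120],[-60,0,-120],[-60,0,-120],[-60,0,-120]],"twist":[0,0,0,0,0,0,0,0,0,0,0,0,0,0,0,0,0]}'
python3 - <<'E'
from h import *
st()
s=manip.snapshot("scene"); t=manip.snapshot("wrist"); cv2.imwrite("pics/w8.png",np.hstack([cv2.resize(s["pixels"][150:330,180:380],(420,378)),cv2.resize(t["pixels"],(370,378))]))
E
```

```text
time_s: 23.65
tool_pos: [432.5, -64.9, 157.3]
orientation: [0.714, 0.7, -0.0, -0.0]
force: [-0.0, 0.8, -0.7]
opening: 0.743
finger_force: 0.0
t 23.65 tcp [432.5 -64.9 157.3] yaw toolx 1.5504 F [-0.   0.8 -0.7]
```

View pics/w8.png

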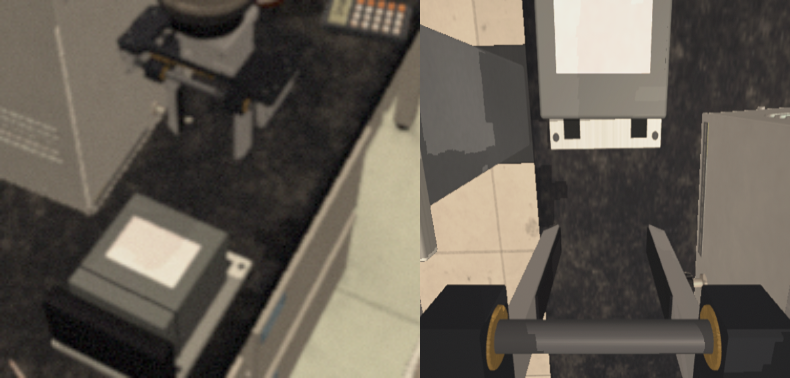

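The pack lies flat against the block, square and centred on the deck: the sill shows evenly behind it at rows 118-150. The gripper is clear.

```bash
python3 -c "
from bench import manip
print(manip.sign_off())"
```

```text
the job is handed in; nothing more can be done
None
```

The pack was pushed square to the sill, tipped onto the deck and pressed against the contact block at about 16 N for over half a second; the gripper then backed clear and I handed the job in at about 24 s, with no verdict returned.

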